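# Stopper the oil jar, then hold the chip box open

## Task

We are about to sweep filings into the chip box: so that no dust gets into the oil, first set the stopper fully home in the open oil jar, letting the jar stand upright where it is. Then raise the chip box's hinged lid and hold it open at 50 degrees from shut; it falls shut if let go, so finish while still holding it there. Leave the other things on the bench where they are.

Things in the scene. Friction and masses are not known exactly. Their poses are not given: they have to be found in the camera images.
- stopper: Stopper, upright: a tapered cork plug (20 mm diameter at its foot, 27 mm at its top, 25 mm long) under a round dark wooden head, 42 mm in diameter and 34 mm high, that is wider than the jar's neck; 59 mm high in all, about 50 g. At the start it hangs in its rest with the head lying on the rest's top. Seated, the head's underside lies on the jar's rim. Origin: centre of the plug's foot, z up along its axis (the head spans 25 to 59 mm above the origin).
- stopper_rest: Fixed wooden block, 80 x 60 x 30 mm, with the hole in which the stopper waits. Origin: centre of its underside.
- oil_jar: Loose amber glass jar with a paper band, the one with the OPEN mouth and no cap: body 72 mm in diameter, 62 mm high, then a shoulder and a neck of 37 mm outside diameter from about 80 mm up to the rim at 108 mm; about 450 g. Origin: centre of its underside, z up.
- jar_mouth (a point): Centre of the oil jar's mouth, level with the rim, 108 mm above the jar's underside. The bore is 31 mm in diameter and 28 mm deep.
- chip_box: Fixed wooden chip box, 200 mm (its x) x 180 mm (its y), walls 90 mm high. Origin: centre of its underside. Its x axis points horizontally from the hinge side (nearest the robot) to the opening side.
- chip_lid (a joint): Angle of the chip box's lid, rad: 0 shut (level), growing as the lid's far edge rises towards the robot; stop at 1.3. 50 degrees is 0.873. The lid is a wooden board 205 x 190 x 10 mm, about 0.45 kg (it varies); its hinge is loose and it falls shut from any angle.
- lid_hinge (a point): Middle of the lid's hinge line, which is horizontal along the box's y axis, over the box's near (-x) rim, at the lid's underside (90.5 mm above the bench).
- lid_pull (a point): Grip point on the lid's pull, an upstanding dark wooden block fixed on the lid near its far edge: 22 mm wide (across, along the box's y), 30 mm long (along x), 40 mm high above the lid's top face. The point lies on the pull's centre plane, 28 mm above the lid's top face; in the lid's own frame it is 165 mm from the hinge line along the lid and 38 mm up from the lid's underside.
- capped_jar: Bystander: amber glass jar of the same size and shape as the oil jar but already closed by a round dark metal cap (44 mm wide), 110 mm high. Origin: centre of its underside.
- mallet: Bystander: hammer lying flat, about 270 mm long along its x axis, handle towards -x. Origin: underside.
- chisel: Bystander: wood-handled chisel lying flat, about 230 mm long along its x axis, 24 mm wide and 22 mm high, blade towards +x. Origin: underside, where the handle meets the blade.
- plane: Bystander: wooden hand plane, block 230 x 66 x 32 mm (long along x) with an iron standing out of it to about 75 mm. Origin: centre of its underside.
- bowl: Bystander: shallow open steel bowl, rim radius 55 mm, 40 mm high. Origin: centre of its underside.
- ferrule: Bystander: short brass tube standing on end, 42 mm outside diameter, 30 mm high. Origin: centre of its underside.
- offcut: Bystander: offcut of dark wood, 40 x 75 x 22 mm. Origin: centre of its underside.
Mind the look-alikes: they are no part of the job. What is shaped like the stopper but purple or turquoise is not meant.

How it is judged:
On the way, in this order (a step that is already met when the one before it is completed fails the run):
1. the stopper is seated in the upright oil jar and let go (z of stopper in the frame of jar_mouth between -0.029 and -0.021 m and horizontal distance between stopper and jar_mouth below 0.007 m and angle between the z axis of stopper and the z axis of oil_jar, either way round below 0.12 rad and angle between oil_jar's own z axis and vertical below 0.1 rad and distance of oil_jar from where it was at the start of the episode below 0.04 m and contact force between the fingers and stopper below 0.1 N), for 0.3 s.
2. the lid is held by the gripper at 50 degrees (value of joint chip_lid between 0.750492 and 0.994838 rad and velocity of joint chip_lid between -0.1 and 0.1 rad/s and contact force between the fingers and chip_lid above 0.5 N), for 0.5 s.
At the end, for the whole second after the job is handed in: The gripper is holding the lid still at 50 degrees (+-7) from shut; the stopper is home in the oil jar (head on the rim within 4 mm, centred within 7 mm, within 7 degrees of the jar's axis), let go; the jar is upright (within 5 degrees), within 40 mm of its start (all of step 1 and all of step 2); the arm keeps its last pose, push and grip.
It fails at once if another thing on the bench is moved by more than 30 mm (distance of any of capped_jar, mallet, chisel, plane, bowl, ferrule, offcut from where it was at the start of the episode above 0.03 m).
It also fails if it takes over 58 s, if anything falls off the work surface, if the arm or the gripper's body presses on something with over 40 N, if the wrist force passes 120 N, or if a joint passes its speed limit or range.

## Robot

A 6-joint arm with a two-finger parallel gripper is mounted at the origin on the work surface. World frame = base frame: x ahead of the robot, y to its left, z up, the work surface at z = 0. Lengths are in m, angles in rad, forces in N, time in s.
With the tool pointing down it reaches from about 0.325 to 0.9 m from the base axis. Payload 6.1 kg.
Tool frame: the origin (TCP) lies midway between the tips of the shut fingers; the grasp point (between the pads) lies 19 mm behind it; z points along the fingers, y is the direction in which the jaws open and shut (so a half turn about z gives the same grasp; the last joint's range is limited). The gripper opens to 87 mm and grips with 3 to 60 N. Pads are 19 mm wide; open, the fingers measure 117 mm over their backs; the gripper's body (75 mm by 190 mm) begins 51 mm behind the grasp point.
Start: joints at [-1.462, 0.22, 1.526, -0, 1.395, -0.126], TCP at [0.145, -0.608, 0.223] pointing down, gripper open.
Joint ranges: [-2.98, 2.98], [-0.91, 2.08], [0.09, 2.57], [-1.24, 4.39], [0.2, 2.65], [-2.68, 2.68]. Speed limits (rad/s): [2.57, 2.57, 3.01, 3.14, 3.14, 3.14].

## Interface

Orientations are given as a unit quaternion [w, x, y, z].
In Python, from bench import r, cams gives the robot as it stands. The module is installed in compiled form; this text tells all that it offers.
- The arm moves only by the tool arm_command, never from a script. Its arguments are lists of equal length, an entry for each row: "xyz": the shift along the tool's x, y, z in cm, a list of three; "twist": the turn about the tool's z in degrees; "hand": the closure in counts, from 0 (fully open) to 255 (shut). A call has 1 to 20 rows; each row is the pose to reach, as a shift and turn from the pose measured when the call began, along the tool's axes at that moment; what a row does not reach only later rows make up. A row lasts 1/10 s, in which the tool goes at most 50 mm and 8.59 degrees, less where a joint would pass 70% of its speed; a pose out of reach is approached as far as the arm can. A call with a gripper value outside its range is refused whole. The fingers move at their own pace and stop on an object; "newtons" is the grip in N (left out, the last holds). Time passes only in rows, so rows that repeat a pose let the fingers close. It gives the time, the measured TCP pose, the force and the opening at its end, in the units of the state.
- r.sense(): the state, without advancing time (a new reading comes with each control period).
- cams.snapshot(name): name is "scene" or "top" or "wrist"; returns (picture, depth): 384x512x3 uint8, red, green, blue; 384x512 float32, m along the optical axis (not along the pixel's ray), 0 where there is no reading.
- cams.camera_info(name): a dict with "fovy" (degrees; the focal length in pixels is half the picture's height over the tangent of half this angle, whatever the lens; pixels are square), "cx", "cy" (the principal point, pixels), "R" (3x3) and "t" (3): a world point X has camera coordinates R X + t. Camera axes: x right, y down, z forward; pixel columns grow to the right and rows downward; lengths in m; the calibration is good to about 2 mm. A picture is of the moment at which its call begins: read the wrist's pose just before it. camera_info takes no time and is no camera call; for the wrist camera it gives the pose at the moment of the call.
- r.job_done(): hands the job in, once; it reports no verdict.
The state is a dict: "time_s": time; "joints": joint angles; "qd": joint speeds; "effort": joint torques, N m; "ee_pos": TCP position; "tcp_rot": TCP orientation; "contact_force": force on the tool from outside, world axes, zero at the start; "moment": the same for the moment, N m; "opening": opening from 0.0 (shut) to 1.0 (fully open).
Only numpy, scipy, OpenCV 4.12 (cv2) and the standard library are available. Lean on these libraries where they do the work, as an engineer would, in place of code of your own. Each camera call takes 0.05 s, during which the arm holds its last target.

## Working session

There is one attempt and no reset: what is moved stays moved. The work goes in short steps, Python scripts to look and compute and a tool call to move; the robot and the scene stay as the last step left them, time stands still between calls to the robot, and variables do not carry over. Pictures are saved under pics/ and viewed, and the job is handed in when it is done.

Besides the shell and the picture viewer there is one more tool, called after "Request:" by a JSON object that holds its "api" and its "payload". arm_command: Moves the arm, as the interface text tells. Its arguments: {"type":"object","properties":{"xyz":{"type":"array","items":{"type":"array","items":{"type":"number"}}},"twist":{"type":"array","items":{"type":"number"}},"hand":{"type":"array","items":{"type":"number"}},"newtons":{"type":"number"}},"required":["xyz","twist","hand"]}

```bash
mkdir -p pics; cat > h.py <<'E'
import numpy as np, cv2
from bench import r, cams
def K(n):
    c=cams.camera_info(n); f=192/np.tan(np.radians(c["fovy"])/2); return c,f
def snap(n,name):
    c,f=K(n); p,d=cams.snapshot(n); cv2.imwrite(f"pics/{name}.png",p[:,:,::-1]); np.savez(f"pics/{name}.npz",p=p,d=d,R=c["R"],t=c["t"],f=f,cx=c["cx"],cy=c["cy"]); return p,d
def load(name): return np.load(f"pics/{name}.npz")
def pts(z):
    d=z["d"]; v,u=np.mgrid[:d.shape[0],:d.shape[1]]
    X=np.stack([(u-z["cx"])/z["f"]*d,(v-z["cy"])/z["f"]*d,d],-1)
    return (X-z["t"])@z["R"]
def ray(z,u,v,h):
    R,t=z["R"],z["t"]; o=-R.T@t; w=R.T@np.array([(u-z["cx"])/z["f"],(v-z["cy"])/z["f"],1]); return o+w*(h-o[2])/w[2]
E
python3 - <<'E'
from h import *
s=r.sense(); print(s)
for n in("scene","top","wrist"):
    p,d=snap(n,n+"0"); c,f=K(n); print(n,f,c, (d>0).mean())
E
```

```text
{'time_s': 0.0, 'joints': array([-1.46209281e+00,  2.21251955e-01,  1.52763149e+00, -5.48505845e-06,
        1.39467400e+00, -1.26088854e-01]), 'qd': array([-9.95520185e-05,  9.60061837e-04, -8.65588668e-04, -5.62617264e-04,
       -1.14811102e-03, -1.26306427e-04]), 'effort': array([-4.52720751e-04, -4.94616008e+01, -3.87377429e+01,  6.98072137e-02,
        5.72763348e-02, -1.59160145e-04]), 'ee_pos': array([ 0.14533355, -0.60722504,  0.22141046]), 'tcp_rot': array([-9.82379398e-04,  9.93116443e-01,  1.17127138e-01,  5.83998126e-06]), 'contact_force': array([-0.27488195, -0.51671648,  0.31992469]), 'moment': array([ 0.01044348, -0.01060264,  0.02577251]), 'opening': 0.9983049064219277}
scene 372.20005465419774 {'fovy': 54.574039143680004, 'cx': 246.3616394825491, 'cy': 183.55590111335067, 'R': array([[ 0.66104077,  0.75013449,  0.01798172],
       [ 0.42589532, -0.35536595, -0.83206263],
       [-0.61776879,  0.55768565, -0.55439015]]), 't': array([-0.36112965, -0.1422204 ,  1.71708374])} 0.9928995768229166
top 381.14956452384195 {'fovy': 53.47237959593904, 'cx': 247.8611200888349, 'cy': 189.16162222812991, 'R': array([[-0.02330672, -0.99970397,  0.00698346],
       [-0.99487571,  0.0225056 , -0.09856884],
       [ 0.0983825 , -0.00924499, -0.99510573]]), 't': array([0.01380911, 0.53233432, 1.11523312])} 0.9959208170572916
wrist 298.5720280439906 {'fovy': 65.48697301586765, 'cx': 252.7438353036973, 'cy': 193.46346432547026, 'R': array([[ 0.23245007, -0.97260623, -0.0020211 ],
       [-0.92557596, -0.2218474 ,  0.30674563],
       [-0.29879109, -0.06943236, -0.95178939]]), 't': array([-0.62437343, -0.03721531,  0.39215563])} 0.996063232421875
```

View pics/top0.png

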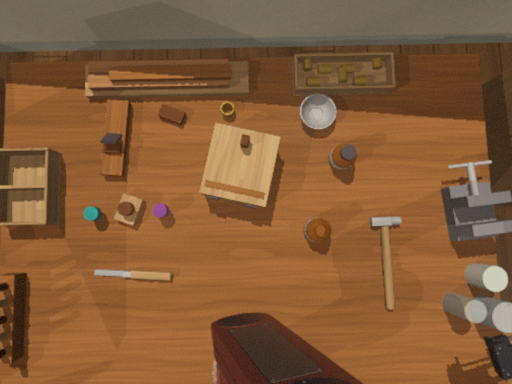

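View pics/scene0.png

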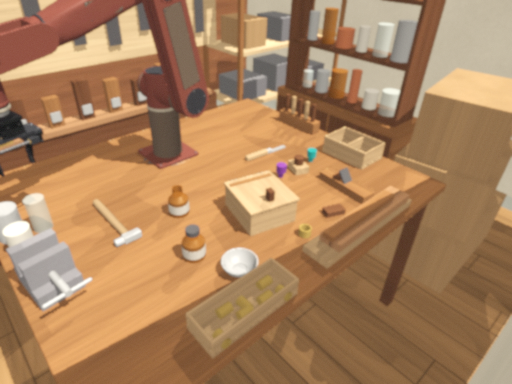

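View pics/wrist0.png

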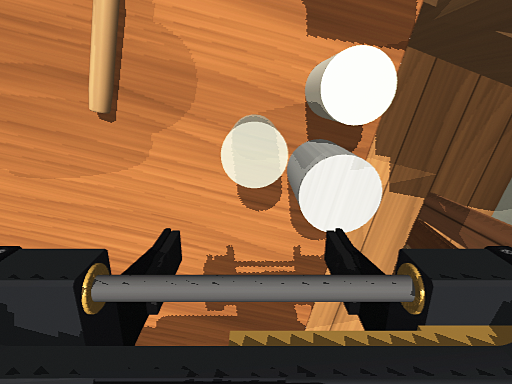

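In the top view the stopper candidates are the dark brown head in the wooden rest at (127,209), a turquoise look-alike at (92,213) and a purple one at (161,211). Jar candidates are the open one at (318,230) and the capped one at (344,155). The box is at (241,165) with its pull at (245,142). I choose the brown head in the rest and the open jar, and will check both in crops.

```bash
python3 - <<'E'
from h import *
z=load("top0"); p=z["p"]; P=pts(z)
def crop(u,v,h,s): 
    return cv2.resize(p[v-h:v+h,u-h:u+h,::-1],(s,s),interpolation=cv2.INTER_NEAREST)
cv2.imwrite("pics/crops.png",np.hstack([crop(127,209,45,400),crop(318,230,25,400)]))
# local heights
for n,(u,v) in dict(stop=(127,209),turq=(92,213),purp=(161,211),jar=(319,229),cap=(346,153),pull=(245,141),lid=(240,170)).items():
    print(n,P[v,u].round(4))
# stopper head: points within window with z 0.04..
def reg(u0,u1,v0,v1,z0,z1):
    Q=P[v0:v1,u0:u1]; m=(Q[...,2]>z0)&(Q[...,2]<z1); q=Q[m]; 
    vv,uu=np.nonzero(m); return q,np.c_[uu+u0,vv+v0]
for n,a in dict(stophead=(105,150,190,230,.055,.08),rest=(105,150,185,235,.022,.04),jarrim=(300,340,212,248,.095,.125),lidtop=(195,290,115,215,.09,.108),pull=(230,260,125,155,.125,.16),capped=(330,365,140,175,.10,.13)).items():
    q,px=reg(*a)
    if len(q)<5: print(n,len(q)); continue
    c,sz,ang=cv2.minAreaRect((q[:,:2]*1000).astype(np.float32))
    (cc,rr)=cv2.minEnclosingCircle((q[:,:2]*1000).astype(np.float32))
    print(n,len(q),"rect",np.round(c,1),np.round(sz,1),round(ang,1),"circ",np.round(cc,1),round(rr,1),"z",np.percentile(q[:,2],[5,50,95]).round(4), "pix",px.mean(0).round(1))
E
```

```text
stop [0.4793 0.3503 0.0647]
turq [0.4702 0.4507 0.0638]
purp [0.4715 0.2535 0.0618]
jar [ 0.4095 -0.1959  0.0826]
cap [ 0.6197 -0.275   0.1111]
pull [0.6532 0.0074 0.1413]
lid [0.5797 0.0231 0.1014]
stophead 176 rect [480.8 358.6] [40.9 37.6] 89.6 circ [480.4 358.7] 20.7 z [0.06   0.0661 0.0692] pix [124.4 208.6]
rest 379 rect [480.7 359.2] [62.2 80. ] 70.4 circ [480.  357.8] 48.5 z [0.0284 0.0321 0.0357] pix [129.  209.5]
jarrim 63 rect [ 407. -197.] [36.4 33.2] 89.9 circ [ 406.6 -197. ] 18.5 z [0.0963 0.1082 0.1112] pix [321.3 230.1]
lidtop 4795 rect [591.3  25.6] [190.2 215.3] 76.5 circ [596.4  24. ] 137.6 z [0.099  0.1025 0.1058] pix [239.1 165.9]
pull 91 rect [656.4   9.5] [21.2 30.3] 78.0 circ [655.7   9.1] 16.4 z [0.1368 0.1418 0.145 ] pix [244.1 140.4]
capped 198 rect [ 622.2 -280. ] [41.9 41.5] 1.9 circ [ 622.5 -281.1] 22.0 z [0.1066 0.1111 0.1145] pix [347.7 152.3]
```

View pics/crops.png

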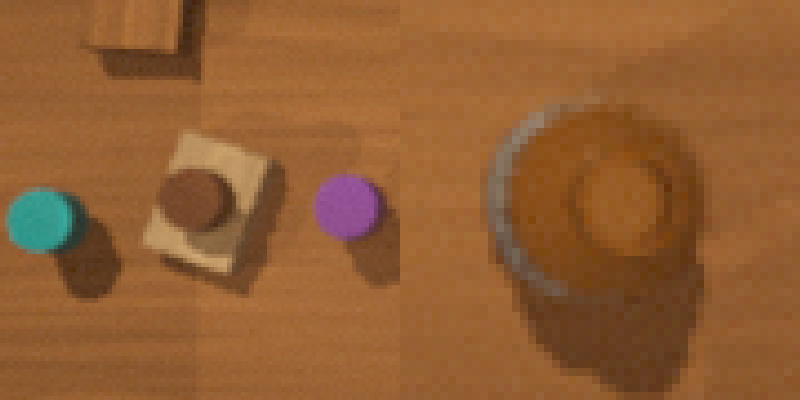

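The crops confirm the choice: on the left is a brown head in the pale rest, with the turquoise and purple ones either side. On the right is the amber jar with its mouth open. The measured sizes match (head 41 mm, rim 36 mm at z 0.108, pull 21x30 mm at z 0.142). Next I work out the travel.

```bash
cat >> h.py <<'E'
from scipy.spatial.transform import Rotation as Rn
def shift(*T):
    s=r.sense(); q=s["tcp_rot"]; M=Rn.from_quat([q[1],q[2],q[3],q[0]]).as_matrix()
    print("t",round(s["time_s"],2),"pos",s["ee_pos"].round(4),"F",s["contact_force"].round(2),"open",round(s["opening"],3),"j",s["joints"].round(2))
    print("tool x",M[:,0].round(3),"y",M[:,1].round(3),"z",M[:,2].round(3),"yaw",np.degrees(np.arctan2(M[1,0],M[0,0])).round(2))
    for t in T: print(t,"->",((np.array(t)-s["ee_pos"])@M*100).round(2))
E
python3 -c "
from h import *
shift((.145,-.607,.28),(.44,-.2,.28),(.5,.1,.28),(.4805,.3587,.25))"
```

```text
t 0.15 pos [ 0.1453 -0.6074  0.2217] F [-0.85  0.1  -0.32] open 1.003 j [-1.46  0.22  1.53 -0.    1.39 -0.13]
tool x [0.973 0.233 0.   ] y [ 0.233 -0.973 -0.001] z [-0.     0.001 -1.   ] yaw 13.45
(0.145, -0.607, 0.28) -> [-0.02 -0.05 -5.83]
(0.44, -0.2, 0.28) -> [ 38.14 -32.77  -5.78]
(0.5, 0.1, 0.28) -> [ 50.95 -60.55  -5.74]
(0.4805, 0.3587, 0.25) -> [ 55.08 -86.16  -2.7 ]
```

Request:
{"api": "arm_command", "payload": {"xyz": [[0,0,-3],[3,-2.5,-5],[6,-5,-5.7],[9.5,-8,-5.7],[12.5,-11,-5.7],[16,-13.5,-5.7],[19,-16.5,-5.7],[22,-19,-5.7],[25.5,-22,-5.7],[28.5,-24.5,-5.7],[32,-27,-5.7],[35,-30,-5.7],[38,-33,-5.7],[40,-37,-5.7],[42,-41,-5.7],[44,-45,-5.7],[46,-49,-5.7],[47.5,-53,-5.7],[49,-57,-5.7],[51,-60.5,-5.7]], "twist": [0,0,0,0,0,0,0,0,0,0,0,0,0,0,0,0,0,0,0,0], "hand": [0,0,0,0,0,0,0,0,0,0,0,0,0,0,0,0,0,0,0,0]}}

```text
time_s: 2.15
ee_pos: [0.5001, 0.1017, 0.2796]
tcp_rot: [-0.001, 0.993, 0.117, -0.0]
contact_force: [-0.0, -0.5, 0.7]
opening: 1.002
```

```bash
python3 -c "
from h import *
shift((.4805,.3587,.2),(.45,.3587,.22))"
```

```text
t 2.15 pos [0.5001 0.1017 0.2796] F [-0.05 -0.45  0.71] open 1.002 j [ 0.04 -0.09  1.75  0.    1.49  1.38]
tool x [0.972 0.233 0.   ] y [ 0.233 -0.972 -0.002] z [-0.     0.002 -1.   ] yaw 13.49
(0.4805, 0.3587, 0.2) -> [  4.09 -25.44   8.  ]
(0.45, 0.3587, 0.22) -> [  1.12 -26.15   6.  ]
```

Request:
{"api": "arm_command", "payload": {"xyz": [[1,-4,1],[1,-8,2],[1,-12,3],[1,-16,4],[1,-20,5],[1,-23,6],[1,-25.5,6.5],[1,-26,6.5],[1,-26,6.5]], "twist": [0,0,0,0,0,0,0,0,0], "hand": [0,0,0,0,0,0,0,0,0]}}

```text
time_s: 3.05
ee_pos: [0.4487, 0.3572, 0.2147]
tcp_rot: [-0.0, 0.993, 0.118, -0.0]
contact_force: [0.0, -0.9, -0.2]
opening: 1.001
```

```bash
python3 -c "
from h import *
shift((.4805,.3587,.12),(.4805,.3587,.037))
p,d=snap('wrist','w1'); z=load('w1'); P=pts(z)
m=(P[...,2]>.052)&(P[...,2]<.075)&(abs(P[...,0]-.48)<.05)&(abs(P[...,1]-.359)<.045)
q=(P[m][:,:2]*1000).astype(np.float32); print(len(q),cv2.minEnclosingCircle(q),cv2.minAreaRect(q),np.percentile(P[m][:,2],[5,50,95]))
"
```

```text
t 3.05 pos [0.4487 0.3572 0.2147] F [ 0.04 -0.88 -0.16] open 1.001 j [0.53 0.1  1.67 0.   1.37 1.87]
tool x [ 0.972  0.235 -0.001] y [ 0.235 -0.972 -0.001] z [-0.001  0.001 -1.   ] yaw 13.59
(0.4805, 0.3587, 0.12) -> [3.13 0.62 9.46]
(0.4805, 0.3587, 0.037) -> [ 3.14  0.62 17.76]
1220 ((480.2864990234375, 355.4291076660156), 20.733530044555664) ((480.0931396484375, 355.7497253417969), (40.701698303222656, 40.14586639404297), 15.494882583618164) [0.06204939 0.06351309 0.06479984]
```

View pics/w1.png

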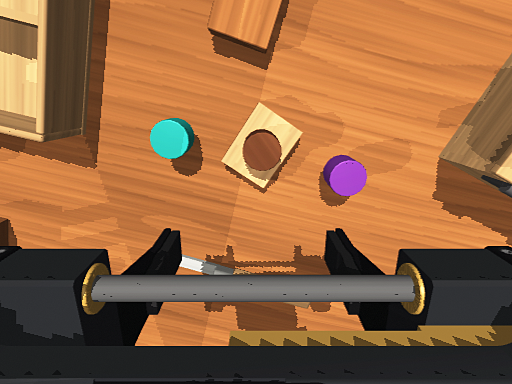

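The wrist view shows the brown head at (262,150) in its rest, turquoise at (172,138) and purple at (347,176). The wrist measurement (0.4803, 0.3556) agrees with the top view to 3 mm, so I use about (0.480, 0.356).

Request:
{"api": "arm_command", "payload": {"xyz": [[1.5,0.4,2],[3,0.8,5],[3.1,0.8,9],[3.1,0.8,12],[3.1,0.8,14.5],[3.1,0.8,16.5],[3.1,0.8,17.7],[3.1,0.8,17.8],[3.1,0.8,17.8]], "twist": [0,0,0,0,0,0,0,0,0], "hand": [0,0,0,0,0,0,0,0,0]}}

```text
time_s: 4.0
ee_pos: [0.482, 0.3559, 0.0379]
tcp_rot: [-0.001, 0.993, 0.117, 0.0]
contact_force: [0.8, 0.2, -1.3]
opening: 1.0
```

Request:
{"api": "arm_command", "payload": {"xyz": [[0,0,0],[0,0,0],[0,0,0],[0,0,0],[0,0,0],[0,0,0],[0,0,0],[0,0,0],[0,0,0],[0,0,0]], "twist": [0,0,0,0,0,0,0,0,0,0], "hand": [255,255,255,255,255,255,255,255,255,255], "newtons": 15}}

```text
time_s: 5.0
ee_pos: [0.4819, 0.3559, 0.0378]
tcp_rot: [-0.001, 0.993, 0.117, 0.0]
contact_force: [-0.1, 0.7, 0.6]
opening: 0.478
```

```bash
python3 -c "
from h import *
shift((.4805,.3587,.12))"
```

```text
t 5.0 pos [0.4819 0.3559 0.0378] F [-0.07  0.66  0.61] open 0.478 j [0.5  0.36 1.73 0.   1.05 1.84]
tool x [0.972 0.233 0.001] y [ 0.233 -0.972 -0.001] z [ 0.     0.001 -1.   ] yaw 13.48
(0.4805, 0.3587, 0.12) -> [-0.07 -0.32 -8.22]
```

Opening is 41.6 mm, so the 42 mm head is held. Lift and go to the jar, stopping short for a look.

```bash
python3 -c "
from h import *
shift((.4819,.3559,.25),(.365,-.207,.25))"
```

```text
t 5.0 pos [0.4819 0.3559 0.0378] F [-0.07  0.66  0.61] open 0.478 j [0.5  0.36 1.73 0.   1.05 1.84]
tool x [0.972 0.233 0.001] y [ 0.233 -0.972 -0.001] z [ 0.     0.001 -1.   ] yaw 13.48
(0.4819, 0.3559, 0.25) -> [ 1.000e-02 -3.000e-02 -2.122e+01]
(0.365, -0.207, 0.25) -> [-24.48  51.99 -21.29]
```

Request:
{"api": "arm_command", "payload": {"xyz": [[0,0,-1.5],[0,0,-4],[0,0,-7.5],[0,0,-11.5],[0,0,-15.5],[0,0,-19],[0,0,-21.2],[0,0,-21.2]], "twist": [0,0,0,0,0,0,0,0], "hand": [255,255,255,255,255,255,255,255]}}

```text
time_s: 5.8
ee_pos: [0.4839, 0.3568, 0.2559]
tcp_rot: [-0.002, 0.993, 0.117, 0.005]
contact_force: [-0.7, -0.9, -0.2]
opening: 0.477
```

```bash
python3 -c "
from h import *
shift((.365,-.207,.25))"
```

```text
t 5.8 pos [0.4839 0.3568 0.2559] F [-0.66 -0.9  -0.21] open 0.477 j [0.5  0.14 1.56 0.   1.44 1.84]
tool x [0.972 0.233 0.01 ] y [ 0.233 -0.972 -0.004] z [ 0.009  0.006 -1.   ] yaw 13.48
(0.365, -0.207, 0.25) -> [-24.71  52.06   0.17]
```

Request:
{"api": "arm_command", "payload": {"xyz": [[-0.5,1,0],[-1.5,3,0],[-3,6.5,0],[-4.7,10,0],[-6.5,13.8,0],[-8.3,17.5,0],[-10,21,0],[-12,25,0],[-13.8,29,0],[-15.5,33,0],[-17.3,36.7,0],[-19,40.4,0],[-21,44,0],[-22.7,47.5,0],[-24,50,0.1],[-24.5,51.5,0.2],[-24.7,52,0.2],[-24.7,52,0.2],[-24.7,52,0.2]], "twist": [0,0,0,0,0,0,0,0,0,0,0,0,0,0,0,0,0,0,0], "hand": [255,255,255,255,255,255,255,255,255,255,255,255,255,255,255,255,255,255,255]}}

```text
time_s: 7.7
ee_pos: [0.3647, -0.2055, 0.249]
tcp_rot: [-0.003, 0.993, 0.118, 0.004]
contact_force: [0.6, -0.2, -0.3]
opening: 0.476
```

```bash
python3 -c "
from h import *
shift((.407,-.197,.18))
p,d=snap('wrist','w2'); z=load('w2'); P=pts(z)
m=(P[...,2]>.098)&(P[...,2]<.12)&(abs(P[...,0]-.407)<.04)&(abs(P[...,1]+.197)<.04)
q=(P[m][:,:2]*1000).astype(np.float32); print(len(q),cv2.minEnclosingCircle(q),cv2.minAreaRect(q),np.percentile(P[m][:,2],[5,50,95]))
snap('scene','s2')
"
```

```text
t 7.7 pos [ 0.3647 -0.2055  0.249 ] F [ 0.62 -0.18 -0.26] open 0.476 j [-0.71 -0.32  2.    0.01  1.46  0.62]
tool x [0.972 0.233 0.009] y [ 0.233 -0.972 -0.005] z [ 0.008  0.007 -1.   ] yaw 13.5
(0.407, -0.197, 0.18) -> [4.25 0.19 6.94]
377 ((405.68035888671875, -201.40066528320312), 18.416391372680664) ((405.98193359375, -201.28712463378906), (35.88318634033203, 35.85731887817383), 11.260507583618164) [0.10024466 0.10731589 0.10857389]
```

View pics/w2.png

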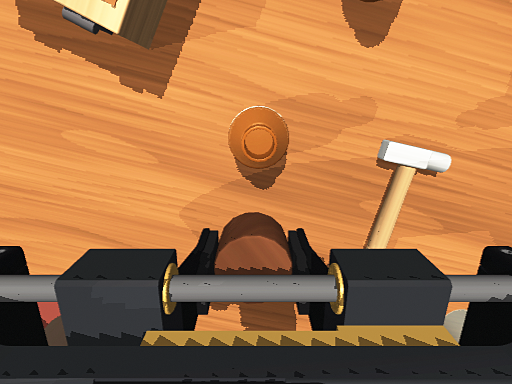

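View pics/s2.png

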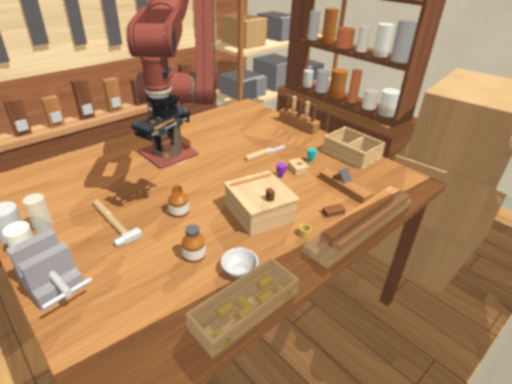

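The wrist view shows the open jar's mouth at (259,142) with clear bench around it, and the stopper's head between the fingers at (255,245). I check the head's offset from the TCP in the hand.

```bash
python3 -c "
from h import *
from scipy.optimize import least_squares
z=load('w2'); P=pts(z); p=z['p'].astype(int)
T=np.array([.3647,-.2055,.249])
D=P-T
m=(abs(D[...,0])<.04)&(abs(D[...,1])<.04)&(D[...,2]>-.012)&(D[...,2]<.045)&(p[...,0]>p[...,2]+25)
M=np.array([[.972,.233,.009],[.233,-.972,-.005],[.008,.007,-1]])
q=D[m]@M.T*1000; print(len(q),q.min(0).round(1),q.max(0).round(1))
for zz in range(-30,10,4):
  k=(q[:,2]>=zz)&(q[:,2]<zz+4)
  if k.sum()>10:
    a=q[k][:,:2]; f=least_squares(lambda c:np.hypot(a[:,0]-c[0],a[:,1]-c[1])-21,[0,0]); print(zz,k.sum(),f.x.round(1),np.sqrt(f.cost*2/k.sum()).round(2))
"
```

```text
4084 [-22.1 -33.5 -43.5] [19.5 32.2  8.1]
-30 1120 [-11.9   0.1] 5.19
-26 1650 [-9.6  0.2] 5.9
-22 222 [-2.  -0.1] 1.51
-18 203 [-2.  -0.4] 1.75
-14 197 [-2.  0.] 1.39
-10 171 [-2.  -0.5] 1.45
-6 175 [-1.9 -0. ] 1.74
-2 175 [-1.6  0.2] 2.35
2 137 [-2.2  0.2] 0.24
6 17 [-2.4  0.3] 0.25
```

The head sits 2 mm behind the TCP along tool x, centred in y, with its underside 8 mm below the TCP. That matches the expected grasp. The TCP target over the jar is therefore (0.4077, -0.2008), and the seated TCP z is about 0.116.

Request:
{"api": "arm_command", "payload": {"xyz": [[1,0.1,0],[2.5,0.3,0.5],[3.8,0.5,2],[4.3,0.55,4.5],[4.3,0.55,7],[4.3,0.55,8.3],[4.3,0.55,8.5],[4.3,0.55,8.5],[4.3,0.55,8.5]], "twist": [0,0,0,0,0,0,0,0,0], "hand": [255,255,255,255,255,255,255,255,255]}}

```text
time_s: 8.7
ee_pos: [0.4097, -0.2007, 0.1663]
tcp_rot: [-0.002, 0.993, 0.118, 0.005]
contact_force: [-0.2, 0.3, -0.4]
opening: 0.475
```

```bash
python3 -c "
from h import *
shift((.4077,-.2008,.13),(.4077,-.2008,.1175))
p,d=snap('wrist','w3'); snap('scene','s3')
a=cv2.imread('pics/s3.png')[150:230,130:230]; b=cv2.imread('pics/w3.png')[150:350,150:360]
cv2.imwrite('pics/c3.png',np.hstack([cv2.resize(a,(500,400)),cv2.resize(b,(300,286),).repeat(1,0) if 0 else cv2.copyMakeBorder(cv2.resize(b,(300,286)),0,114,0,0,cv2.BORDER_CONSTANT)]))
"
```

```text
t 8.7 pos [ 0.4097 -0.2007  0.1663] F [-0.2   0.26 -0.45] open 0.475 j [-0.64 -0.15  2.02  0.01  1.27  0.69]
tool x [0.972 0.234 0.011] y [ 0.234 -0.972 -0.002] z [ 0.01   0.005 -1.   ] yaw 13.56
(0.4077, -0.2008, 0.13) -> [-0.24 -0.03  3.63]
(0.4077, -0.2008, 0.1175) -> [-0.25 -0.03  4.88]
```

View pics/c3.png

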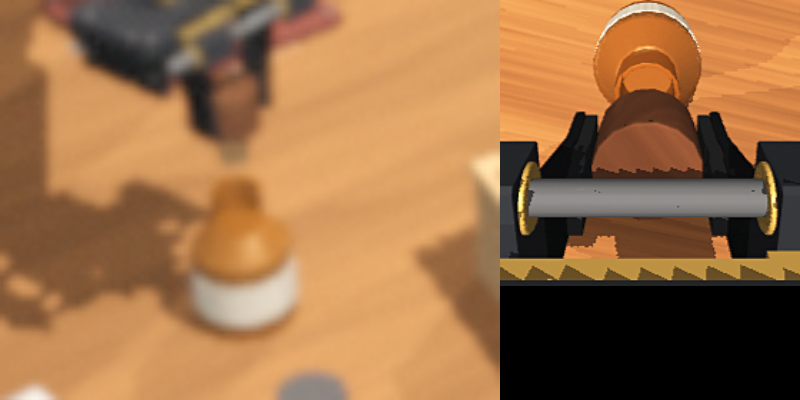

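In the scene crop the plug hangs right above the neck at (235,160), and the wrist crop shows the jar straight ahead. Lower in stages, watching the force.

Request:
{"api": "arm_command", "payload": {"xyz": [[-0.2,0,0.5],[-0.2,0,1.3],[-0.2,0,2.2],[-0.2,0,3],[-0.2,0,3.6],[-0.2,0,3.6],[-0.2,0,3.6]], "twist": [0,0,0,0,0,0,0], "hand": [255,255,255,255,255,255,255]}}

```text
time_s: 9.5
ee_pos: [0.408, -0.201, 0.13]
tcp_rot: [-0.002, 0.993, 0.118, 0.005]
contact_force: [0.1, 0.0, -0.4]
opening: 0.479
```

```bash
python3 -c "
from h import *
shift((.4077,-.2008,.1175))"
```

```text
t 9.5 pos [ 0.408 -0.201  0.13 ] F [ 0.14  0.05 -0.39] open 0.479 j [-0.64 -0.11  2.05  0.01  1.19  0.69]
tool x [0.972 0.234 0.011] y [ 0.234 -0.972 -0.003] z [ 0.01   0.005 -1.   ] yaw 13.55
(0.4077, -0.2008, 0.1175) -> [-0.03 -0.03  1.25]
```

No contact at 11 mm insertion. Go on to the rim.

Request:
{"api": "arm_command", "payload": {"xyz": [[0,0,0.4],[0,0,0.8],[0,0,1.1],[0,0,1.3],[0,0,1.4],[0,0,1.5],[0,0,1.5]], "twist": [0,0,0,0,0,0,0], "hand": [255,255,255,255,255,255,255]}}

```text
time_s: 10.2
ee_pos: [0.4085, -0.2011, 0.1158]
tcp_rot: [-0.002, 0.993, 0.118, 0.005]
contact_force: [-1.7, 0.9, 4.4]
opening: 0.477
```

4.4 N of upward contact at z 0.1158, exactly where the rim was expected. Let go.

Request:
{"api": "arm_command", "payload": {"xyz": [[0,0,0],[0,0,0],[0,0,0],[0,0,0],[0,0,0],[0,0,0],[0,0,0],[0,0,0]], "twist": [0,0,0,0,0,0,0,0], "hand": [220,190,100,0,0,0,0,0]}}

```text
time_s: 11.0
ee_pos: [0.4085, -0.2011, 0.1158]
tcp_rot: [-0.002, 0.993, 0.118, 0.005]
contact_force: [0.4, -0.4, -0.1]
opening: 0.933
```

Request:
{"api": "arm_command", "payload": {"xyz": [[0,0,-1],[0,0,-3],[0,0,-6],[0,0,-9],[-1,0,-12],[-3,0,-14],[-4,0,-14],[-4,0,-14]], "twist": [0,0,0,0,0,0,0,0], "hand": [0,0,0,0,0,0,0,0]}}

```text
time_s: 11.8
ee_pos: [0.3675, -0.2115, 0.2556]
tcp_rot: [-0.001, 0.993, 0.117, 0.006]
contact_force: [0.5, 0.3, -0.0]
opening: 1.005
```

```bash
python3 -c "
from h import *
shift((.66,.01,.25))
p,d=snap('wrist','w4'); z=load('w4'); P=pts(z)
near=(abs(P[...,0]-.407)<.05)&(abs(P[...,1]+.2)<.05)
for a,b in((.13,.16),(.098,.126),(.0,.075)):
  m=near&(P[...,2]>a)&(P[...,2]<b)
  q=(P[m][:,:2]*1000).astype(np.float32); 
  if len(q)>5: print(len(q),cv2.minEnclosingCircle(q),np.percentile(P[m][:,2],[5,50,95]))
m=near&(P[...,2]>.135); q=P[m]; A=np.c_[q[:,:2]-q[:,:2].mean(0),np.ones(len(q))]; print('tilt',np.linalg.lstsq(A,q[:,2],rcond=None)[0])
snap('scene','s4')
a=cv2.imread('pics/s4.png')[150:230,130:230]
cv2.imwrite('pics/c4.png',cv2.resize(a,(500,400)))
"
```

```text
t 11.8 pos [ 0.3675 -0.2115  0.2556] F [ 0.51  0.29 -0.01] open 1.005 j [-0.72 -0.31  1.98  0.01  1.47  0.62]
tool x [0.972 0.233 0.012] y [ 0.233 -0.972 -0.001] z [ 0.011  0.004 -1.   ] yaw 13.48
(0.66, 0.01, 0.25) -> [ 33.59 -14.72   0.97]
1559 ((407.0384216308594, -201.74319458007812), 20.787200927734375) [0.1402095  0.14154634 0.14269231]
34 ((418.26824951171875, -198.58609008789062), 17.256563186645508) [0.1097756  0.11478985 0.12494634]
1966 ((407.65704345703125, -200.20602416992188), 69.24697875976562) [0.00010193 0.06300666 0.07328997]
tilt [-0.15000546 -0.13239371  0.34357374]
```

View pics/w4.png

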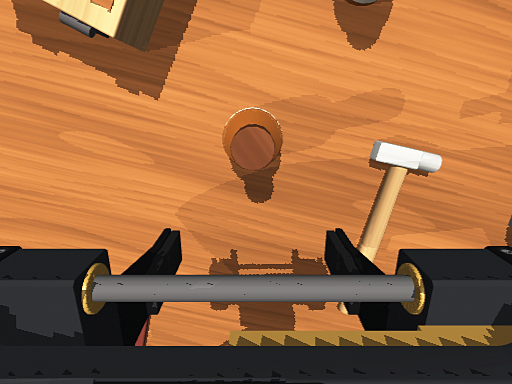

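View pics/c4.png

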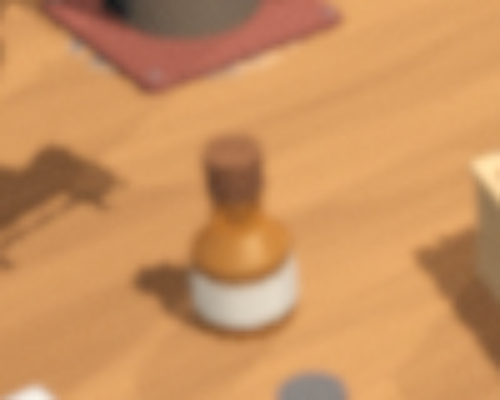

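The stopper is seated in the jar: head top at 0.1415 (0.142 expected), centred within 1.3 mm of the mouth measurement, upright and let go. My tilt fit was spoiled by gripper points, so I go by the top's narrow z spread of 0.1402–0.1427. Now the lid: turn +27° and go over the box.

Request:
{"api": "arm_command", "payload": {"xyz": [[1,-0.6,0],[4,-2.3,0],[7,-4,0],[10.5,-6,0],[14,-8,0],[17.5,-10,0],[21,-12,0],[24,-14,0],[27,-16,0],[28.5,-16.7,0],[29,-17,0],[29,-17,0]], "twist": [2,4,7,10,13,16,19,22,25,27,27,27], "hand": [0,0,0,0,0,0,0,0,0,0,0,0]}}

```text
time_s: 13.1
ee_pos: [0.6097, 0.023, 0.256]
tcp_rot: [-0.003, 0.993, -0.116, 0.003]
contact_force: [-0.1, 0.4, -0.9]
opening: 0.997
```

```bash
python3 -c "
from h import *
shift((.66,.01,.25))
p,d=snap('wrist','w5'); z=load('w5'); P=pts(z)
for a,b,x0,x1,y0,y1 in((.135,.16,.62,.70,-.04,.06),(.095,.108,.45,.75,-.12,.17)):
  m=(P[...,2]>a)&(P[...,2]<b)&(P[...,0]>x0)&(P[...,0]<x1)&(P[...,1]>y0)&(P[...,1]<y1)
  q=(P[m][:,:2]*1000).astype(np.float32); print(len(q),cv2.minAreaRect(q),np.percentile(P[m][:,2],[5,50,95]))
"
```

```text
t 13.1 pos [0.6097 0.023  0.256 ] F [-0.09  0.37 -0.9 ] open 0.997 j [-0.1   0.16  1.53  0.01  1.44  1.71]
tool x [ 0.973 -0.231  0.005] y [-0.231 -0.973 -0.007] z [ 0.007  0.006 -1.   ] yaw -13.36
(0.66, 0.01, 0.25) -> [5.19 0.11 0.62]
758 ((655.8204345703125, 5.225065231323242), (21.48116683959961, 29.766218185424805), 76.41876220703125) [0.13765915 0.13980472 0.14099309]
28925 ((591.352294921875, 21.072174072265625), (190.6545867919922, 212.265625), 76.62928009033203) [0.09892259 0.1002192  0.10184661]
```

View pics/w5.png

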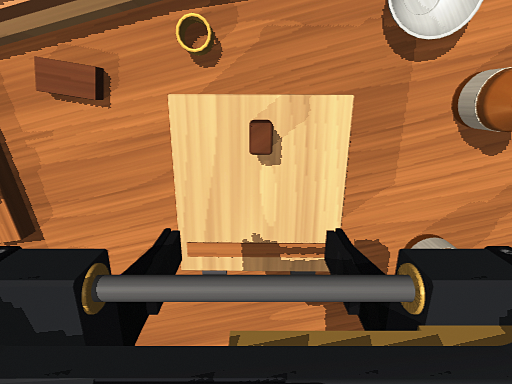

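The wrist view shows the pull at (261,137) on the shut lid. Measured: pull (0.6558, 0.0052), top at 0.140, axis -13.5°, which is what the tool yaw is. It agrees with the top view to 4 mm.

Request:
{"api": "arm_command", "payload": {"xyz": [[1.5,0.2,1],[3.5,0.5,3.5],[4.7,0.7,7],[4.9,0.75,10],[4.9,0.75,12.5],[4.9,0.75,14],[4.9,0.75,14.5],[4.9,0.75,14.5]], "twist": [0,0,0,0,0,0,0,0], "hand": [0,0,0,0,0,0,0,0]}}

```text
time_s: 13.95
ee_pos: [0.656, 0.0041, 0.1117]
tcp_rot: [-0.003, 0.993, -0.117, 0.003]
contact_force: [0.4, 0.3, -0.3]
opening: 1.004
```

Request:
{"api": "arm_command", "payload": {"xyz": [[0,0,0],[0,0,0],[0,0,0],[0,0,0],[0,0,0],[0,0,0],[0,0,0],[0,0,0],[0,0,0],[0,0,0],[0,0,0],[0,0,0]], "twist": [0,0,0,0,0,0,0,0,0,0,0,0], "hand": [255,255,255,255,255,255,255,255,255,255,255,255], "newtons": 20}}

```text
time_s: 15.15
ee_pos: [0.6563, 0.0055, 0.1116]
tcp_rot: [-0.004, 0.993, -0.117, 0.003]
contact_force: [1.6, 5.2, -0.8]
opening: 0.254
```

```bash
python3 -c "
from h import *
shift()
import numpy as np
s=r.sense(); p0=s['ee_pos']; q=s['tcp_rot']; M=Rn.from_quat([q[1],q[2],q[3],q[0]]).as_matrix()
b=np.array([np.cos(np.radians(-13.5)),np.sin(np.radians(-13.5)),0])
g0=p0+np.array([0,0,.019])
for off in (0,):
  for th in range(5,56,5):
    t=np.radians(th); dx=165*np.cos(t)-38*np.sin(t)-165; dz=165*np.sin(t)+38*np.cos(t)-38
    print(th,((b*dx+np.array([0,0,dz]))@M/10).round(2))
"
```

```text
t 15.15 pos [0.6563 0.0055 0.1116] F [ 1.56  5.18 -0.81] open 0.254 j [-0.12  0.38  1.54  0.01  1.21  1.69]
tool x [ 0.973 -0.232  0.005] y [-0.232 -0.973 -0.009] z [ 0.007  0.008 -1.   ] yaw -13.42
5 [-0.39 -0.01 -1.43]
10 [-0.9  -0.03 -2.81]
15 [-1.52 -0.04 -4.15]
20 [-2.27 -0.05 -5.43]
25 [-3.12 -0.07 -6.63]
30 [-4.07 -0.08 -7.76]
35 [-5.12 -0.09 -8.8 ]
40 [-6.25 -0.1  -9.75]
45 [ -7.46  -0.11 -10.59]
50 [ -8.74  -0.12 -11.33]
55 [-10.08  -0.12 -11.95]
```

22.1 mm opening: the pull is held. Raise along the arc with a small -y correction for the 5 N side force.

Request:
{"api": "arm_command", "payload": {"xyz": [[0,-0.1,-0.3],[-0.1,-0.1,-0.7],[-0.4,-0.15,-1.4],[-0.6,-0.15,-2.1],[-0.9,-0.15,-2.8],[-1.2,-0.15,-3.5],[-1.5,-0.2,-4.15],[-1.9,-0.2,-4.8],[-2.3,-0.2,-5.4],[-2.7,-0.2,-6.05],[-3.1,-0.2,-6.6],[-3.1,-0.2,-6.6]], "twist": [0,0,0,0,0,0,0,0,0,0,0,0], "hand": [255,255,255,255,255,255,255,255,255,255,255,255]}}

```text
time_s: 16.35
ee_pos: [0.6259, 0.0129, 0.1788]
tcp_rot: [-0.003, 0.993, -0.117, 0.004]
contact_force: [0.1, -5.9, -2.9]
opening: 0.254
```

```bash
cat >> h.py <<'E'
def lid():
    shift()
    s=r.sense(); q=s['tcp_rot']; M=Rn.from_quat([q[1],q[2],q[3],q[0]]).as_matrix()
    b=np.array([np.cos(np.radians(-13.5)),np.sin(np.radians(-13.5)),0]); g=s['ee_pos']-.019*M[:,2]
    H=np.array([.6563,.0055,.1306-.0401])-b*.165  # hinge
    dx=(g-H)@b; dz=(g-H)[2]; 
    print("r",np.hypot(dx,dz).round(4),"exp",np.hypot(.165,.040).round(4),"theta",np.degrees(np.arctan2(dz,dx)-np.arctan2(.040,.165)).round(2))
    for th in(25,30,35,40,45,48,50,52):
        t=np.radians(th); T=H+b*(.165*np.cos(t)-.040*np.sin(t))+np.array([0,0,.165*np.sin(t)+.040*np.cos(t)])
        print(th,((T-g)@M*100).round(2))
E
python3 -c "
from h import *
lid()"
```

```text
t 16.35 pos [0.6259 0.0129 0.1788] F [ 0.12 -5.85 -2.85] open 0.254 j [-0.11  0.25  1.58  0.01  1.31  1.69]
tool x [ 0.973 -0.232  0.007] y [-0.232 -0.973 -0.007] z [ 0.008  0.006 -1.   ] yaw -13.44
r 0.1714 exp 0.1698 theta 25.15
25 [-0.1   0.    0.13]
30 [-1.06 -0.01 -0.99]
35 [-2.12 -0.02 -2.02]
40 [-3.27 -0.02 -2.96]
45 [-4.49 -0.03 -3.79]
48 [-5.26 -0.04 -4.24]
50 [-5.79 -0.04 -4.52]
52 [-6.32 -0.04 -4.77]
```

At 25° and on the arc, the load is about 3 N down. The side force has reversed, so I correct +0.1 and go on to 50°.

Request:
{"api": "arm_command", "payload": {"xyz": [[-0.2,0.05,-0.2],[-0.6,0.05,-0.5],[-1.05,0.05,-1],[-1.55,0.05,-1.5],[-2.1,0.05,-2],[-2.65,0.05,-2.5],[-3.25,0.05,-2.95],[-3.85,0.05,-3.4],[-4.5,0.05,-3.8],[-5,0.05,-4.1],[-5.5,0.05,-4.4],[-5.8,0.05,-4.5],[-5.8,0.05,-4.5],[-5.8,0.05,-4.5]], "twist": [0,0,0,0,0,0,0,0,0,0,0,0,0,0], "hand": [255,255,255,255,255,255,255,255,255,255,255,255,255,255]}}

```text
time_s: 17.75
ee_pos: [0.5703, 0.0263, 0.2256]
tcp_rot: [-0.004, 0.993, -0.117, 0.006]
contact_force: [5.9, 2.5, 5.0]
opening: 0.247
```

```bash
python3 -c "
from h import *
lid(); snap('scene','s6'); snap('top','t6'); p,d=snap('wrist','w6')
z=load('w6'); P=pts(z); b=np.array([np.cos(np.radians(-13.5)),np.sin(np.radians(-13.5))]); n=np.array([-b[1],b[0]])
H=np.array([.6563,.0055])-b*.165
for nm in('w6','s6','t6'):
  z=load(nm);P=pts(z); U=(P[...,:2]-H)@b; V=(P[...,:2]-H)@n; pp=z['p'].astype(int)
  m=(abs(V)<.09)&(abs(V)>.025)&(U>-.02)&(U<.2)&(P[...,2]>.1)&(P[...,2]<.28)&(pp[...,0]>140)&(pp[...,0]>pp[...,2]+20)
  q=np.c_[U[m],P[m][:,2]]
  if len(q)<20: print(nm,len(q)); continue
  l=cv2.fitLine(q.astype(np.float32),cv2.DIST_HUBER,0,.001,.001).ravel(); print(nm,len(q),'lid deg',np.degrees(np.arctan2(l[1],l[0])).round(1))
"
```

```text
t 17.75 pos [0.5703 0.0263 0.2256] F [5.92 2.5  5.02] open 0.247 j [-0.1   0.08  1.68  0.01  1.37  1.71]
tool x [ 0.973 -0.232  0.011] y [-0.232 -0.973 -0.009] z [ 0.013  0.006 -1.   ] yaw -13.43
r 0.1719 exp 0.1698 theta 50.02
25 [5.58 0.05 4.87]
30 [4.62 0.04 3.74]
35 [3.56 0.03 2.71]
40 [2.42 0.02 1.76]
45 [1.2  0.01 0.92]
48 [0.43 0.   0.47]
50 [-0.09  0.    0.19]
52 [-0.62 -0.   -0.06]
w6 18277 lid deg 49.9
s6 304 lid deg 50.5
t6 429 lid deg 50.1
```

View pics/s6.png

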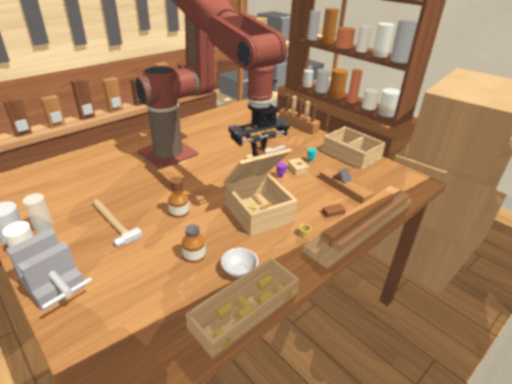

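View pics/w6.png

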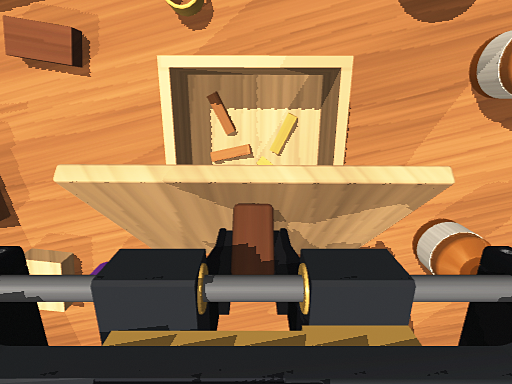

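The scene and wrist views show the lid open with the pull still between the fingers at (252,240). All three cameras and the arm kinematics agree on 50° (49.9, 50.5, 50.1, 50.0). Hold still, recheck, then hand in.

Request:
{"api": "arm_command", "payload": {"xyz": [[0,0,0],[0,0,0],[0,0,0],[0,0,0],[0,0,0],[0,0,0],[0,0,0],[0,0,0],[0,0,0],[0,0,0]], "twist": [0,0,0,0,0,0,0,0,0,0], "hand": [255,255,255,255,255,255,255,255,255,255]}}

```text
time_s: 18.9
ee_pos: [0.5704, 0.0263, 0.2256]
tcp_rot: [-0.004, 0.993, -0.117, 0.006]
contact_force: [3.1, 0.3, 0.9]
opening: 0.252
```

```bash
python3 -c "
from h import *
lid(); print(r.sense()['qd'].round(4)); snap('top','t7'); snap('wrist','w7')
b=np.array([np.cos(np.radians(-13.5)),np.sin(np.radians(-13.5))]); n=np.array([-b[1],b[0]])
H=np.array([.6563,.0055])-b*.165
for nm in('w7','t7'):
  z=load(nm);P=pts(z); U=(P[...,:2]-H)@b; V=(P[...,:2]-H)@n; pp=z['p'].astype(int)
  m=(abs(V)<.09)&(abs(V)>.025)&(U>-.02)&(U<.2)&(P[...,2]>.1)&(P[...,2]<.28)&(pp[...,0]>140)&(pp[...,0]>pp[...,2]+20)
  l=cv2.fitLine(np.c_[U[m],P[m][:,2]].astype(np.float32),cv2.DIST_HUBER,0,.001,.001).ravel(); print(nm,np.degrees(np.arctan2(l[1],l[0])).round(1))
z=load('t7');P=pts(z)
m=(abs(P[...,0]-.407)<.04)&(abs(P[...,1]+.2)<.04)&(P[...,2]>.125)&(P[...,2]<.16); q=P[m]
print('stopper head',cv2.minEnclosingCircle((q[:,:2]*1000).astype(np.float32)),np.percentile(q[:,2],[5,50,95]))
d=cv2.absdiff(load('top0')['p'],z['p']).max(2); print('changed px',(d>40).sum())
"
```

```text
t 18.9 pos [0.5704 0.0263 0.2256] F [3.12 0.27 0.85] open 0.252 j [-0.1   0.08  1.68  0.01  1.37  1.71]
tool x [ 0.973 -0.232  0.011] y [-0.232 -0.973 -0.009] z [ 0.013  0.007 -1.   ] yaw -13.43
r 0.172 exp 0.1698 theta 49.99
25 [5.57 0.05 4.87]
30 [4.61 0.04 3.74]
35 [3.55 0.03 2.71]
40 [2.41 0.02 1.76]
45 [1.19 0.01 0.93]
48 [0.42 0.01 0.47]
50 [-0.1  0.   0.2]
52 [-0.64  0.   -0.06]
[-0.     -0.0004  0.002   0.0004 -0.0008  0.0005]
w7 49.5
t7 50.3
stopper head ((408.2929382324219, -197.22715759277344), 20.880260467529297) [0.13620759 0.14295314 0.14610216]
changed px 16748
```

View pics/t7.png

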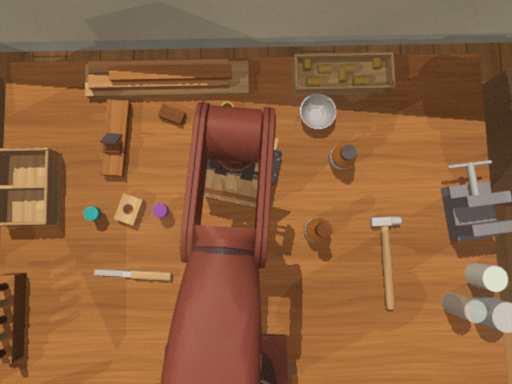

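The final top view shows the stopper in the jar at (319,231) and an empty rest at (128,209). The bystanders are at their starting pixels, though the arm half covers the ferrule here; it stood untouched in the last scene view. Handing in.

```bash
python3 -c "
from h import *
print(r.job_done()); s=r.sense(); print(s['time_s'],s['ee_pos'],s['opening'],s['contact_force'])"
```

```text
the job is handed in; nothing more can be done
None
the job is handed in; nothing more can be done
```

The stopper is fully home in the open oil jar and let go. The arm is holding the chip box lid open at about 50°. I handed the job in at about 19 s of the 58 s allowed, and it reports no verdict.

- **Stopper:** The head's top is at about 0.142 m, as it should be. It is centred within about 1.5 mm of the mouth. The jar stands upright and unmoved in the pictures. My numeric tilt fit was spoiled by gripper points, so I judged uprightness from the head top's small height spread and the views.
- **Lid:** The last angle readings were 50.0° from the arm's position, 49.5° from the wrist camera and 50.3° from the top camera. The joints were still, and the fingers were closed at 22 mm on the 22 mm pull. The grip point was about 2 mm off the expected arc, with about 3 N on the tool.
- **Camera differences:** The top and wrist cameras disagreed by 3–4 mm in y. I used the wrist values, and the contacts bore them out.
- **Bystanders:** They looked unmoved by eye in the last pictures. The arm partly hid the ferrule in the final top view, but it stood in place in the scene view taken just before. After `job_done` the state could no longer be read, so there is no check from after hand-in.

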